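Refit a push-and-hold purge knob on a welding hand control

TASK

Stand the blue hand control box flat on the bench midway between the red and the yellow magnet, in line with them, with its shaft end next to the red magnet, and let go of it. Then pick up the loose black knob, turn it so that the flat in its bore matches the flat of the shaft, push it fully down onto the shaft's collar, and press it in against the spring. Finish while still gripping the knob and holding it pressed in; leave the tape measure, the jar and the hammer alone.

Things in the scene. Friction and masses are not known exactly. Their poses are not given: they have to be found in the camera images.
- box_center (a point): Centre of the blue control box, a loose block 52 mm (its x) by 120 mm (its y) by 45 mm high, about 0.45 kg, on its base; this point is 22.5 mm above the base. z up. The shaft stands on its top at y = +30 mm, x = 0, and reaches 22 mm above the top; the grey half of the top (y below 0) has only flat lamps. Grip it across its 52 mm width, near the top.
- shaft_seat (a point): Centre of the upper face of the orange collar (26 mm across) at the foot of the upright brass D-shaft, 8 mm above the box's top when not pressed; the knob's underside comes to rest here. The shaft rises 14 mm above it: 12 mm diameter, flat 3 mm from the axis, top 2 mm tapered. z up; x points from the axis towards the flat; a white mark on the collar lies on that side.
- shaft (a joint): Turn of shaft and collar in the box, rad, counter-clockwise from above; at 0 the flat faces the box's +x. It differs from run to run, range -1.2 to 1.2, and is stiff (0.1 N m), so it stays where it is.
- plunger (a joint): How far the shaft is pressed down into the box, m: 0 = up, 0.005 = fully in. Shaft, collar and knob sink together. A spring pushes back: 3 N to start it, 9 N fully in. Held pressed in means at least 3.5 mm.
- knob_center (a point): Centre, half-way up, of the loose black knob, which lies on the bench bore down: 32 mm high, 24 mm wide between two upright parallel sides (its y; grip these), 42 mm long along its x, from -20 to +22 mm, narrowing to a pointer at the +x end with a white line on top. 45 g. z up.
- knob_base (a point): Centre of the knob's underside, 16 mm below knob_center, same axes. Here opens a D bore 16 mm deep, 13.5 mm diameter, with its flat 3.75 mm from the axis on the pointer (+x) side and a 1.5 mm chamfer: the pointer must point the way the shaft's flat faces.
- gap (a point): Point on the bench midway between two magnet blocks fixed to the bench, each 60 mm (x) by 30 mm (y) by 35 mm high: the red one centred at y = +90 mm, the yellow one at y = -90 mm, so 150 mm is free between them. z up; y points to the red one.
- tape_measure: Black tape measure with orange disc, 55 x 60 x 45 mm, origin at its underside. Leave alone.
- jar: Jar with yellow cap, 52 mm across, 65 mm high, origin at its underside. Leave alone.
- hammer: Hammer lying on the bench beyond the work. Leave alone.
Not all that is in view belongs to the job. What is shaped like the part that bears knob_center but pink or purple is not meant. There is more than one size of the part that bears box_center; the job needs the larger.

How it is judged:
On the way, in this order (a step that is already met when the one before it is completed fails the run):
1. the control box stands flat midway between the magnets, in line with them, shaft end to the red one, and is let go (x of box_center in the frame of gap between -0.012 and 0.012 m and y of box_center in the frame of gap between -0.012 and 0.012 m and angle between the y axis of box_center and the y axis of gap, either way round below 0.14 rad and y of shaft_seat in the frame of gap above 0.01 m and height (world z) of box_center below 0.0265 m and angle between box_center's own z axis and vertical below 0.05 rad and linear speed of control_box below 0.01 m/s and contact force between the fingers and control_box below 0.2 N), for 0.2 s.
2. the knob is fully down on the shaft's collar, flats matched (z of knob_base in the frame of shaft_seat between -0.0025 and 0.0025 m and horizontal distance between knob_base and shaft_seat below 0.003 m and angle between the x axis of knob_base and the x axis of shaft_seat, either way round below 0.3 rad and angle between the z axis of knob_base and the z axis of shaft_seat, either way round below 0.1 rad), for 0.2 s.
At the end, for the whole second after the job is handed in: Box flat, within 12 mm of midway between the magnets and 0.14 rad of their line, shaft end to red. Knob within 2.5 mm of the collar, 3 mm of the axis and 0.3 rad of the flat, gripped (over 1 N), pressing the shaft with over 3 N and keeping it 3.5 mm or more down (all of step 2 and x of box_center in the frame of gap between -0.012 and 0.012 m and y of box_center in the frame of gap between -0.012 and 0.012 m and angle between the y axis of box_center and the y axis of gap, either way round below 0.14 rad and y of shaft_seat in the frame of gap above 0.01 m and height (world z) of box_center below 0.0265 m and angle between box_center's own z axis and vertical below 0.05 rad and value of joint plunger above 0.0035 m and contact force between the fingers and knob above 1 N and contact force between knob and control_box above 3 N); the arm keeps its last pose, push and grip.
It fails at once if the tape measure is moved more than 20 mm (distance of tape_measure from where it was at the start of the episode above 0.02 m).
It fails at once if the jar is moved more than 20 mm (distance of jar from where it was at the start of the episode above 0.02 m).
It fails at once if the hammer is moved more than 20 mm (distance of hammer from where it was at the start of the episode above 0.02 m).
It also fails if it takes over 66 s, if anything falls off the work surface, if the arm or the gripper's body presses on something with over 40 N, if the wrist force passes 120 N, or if a joint passes its speed limit or range.

ROBOT

A 6-joint arm with a two-finger parallel gripper is mounted at the origin on the work surface. World frame = base frame: x ahead of the robot, y to its left, z up, the work surface at z = 0. Lengths are in m, angles in rad, forces in N, time in s.
With the tool pointing down it reaches from about 0.225 to 0.725 m from the base axis. Payload 3.1 kg.
Tool frame: the origin (TCP) lies midway between the tips of the shut fingers; the grasp point (between the pads) lies hold_point_z behind it (hold_point_z is the distance from the TCP to the grasp point, in m); z points along the fingers, y is the line along which they close (so a half turn about z gives the same grasp; the last joint's range is limited). The gripper opens to 85 mm and grips with 20 to 120 N. Pads are 22 mm wide; open, the fingers measure 114 mm over their backs; the gripper's body (76 mm by 85 mm) begins 54 mm behind the grasp point. The pads swing forward as they close: fully open they stand 13 mm farther back than shut.
Start: joints at [1.081, 0.048, 0.099, 1.622, 0, 1.443], TCP at [0.186, 0.491, 0.231] pointing down, gripper open.
Joint ranges: [-2.91, 2.91], [-0.99, 1.94], [-1.21, 1.42], [-2.12, 2.29], [-1.49, 1.47], [-3.14, 3.14]. Speed limits (rad/s): [2.79, 2.79, 3.14, 3.14, 3.14, 3.14].

INTERFACE

Orientations are given as a unit quaternion [x, y, z, w].
In Python, from plant import move_to, move_linear, move_joints, let_go, close_gripper, dwell, solve_ik, sense, capture, camera_info, MotionError, hand_in, hold_point_z gives the robot as it stands. Calls block until the motion is done:
- move_to(position, orientation): joint-space move of the TCP to a pose.
- move_linear(position, attitude=None, vel=0.15): straight line of the TCP; attitude=None keeps the orientation; vel is the mean speed in m/s.
- move_joints(angles): joint-space move.
- let_go() and close_gripper(): open the fingers fully, or close them until they stop; the grip force is fixed at half the most.
- dwell(seconds).
- solve_ik(position, orientation): joint angles nearest the present ones, or None.
- sense(): the state.
- capture(name): name is "side" or "top"; returns the picture (420x560x3 uint8, blue, green, red); there is no depth.
- camera_info(name): a dict with "camera_matrix" (3x3 intrinsics, pixels), "k1" (the pictures are not rectified: a ray, as slopes to the right and down, at radius r is drawn at 1 + k1 r^2 times it, then the intrinsics apply), "position" and "orientation" of the camera in the world. Camera axes: x right, y down, z forward; pixel columns grow to the right and rows downward; lengths in m; the calibration is good to about 2 mm. A picture is of the moment at which its call begins. camera_info takes no time and is no camera call.
A pose or a line that the arm cannot do raises MotionError and nothing moves.
- hand_in(): hands the job in; it is judged then, once.
The state is a dict: "clock": time; "joint_positions": joint angles; "joint_vel": joint speeds; "effort": joint torques, N m; "tcp_pos": TCP position; "orientation": TCP orientation; "wrist_force": force on the tool from outside, world axes, zero at the start; "wrist_torque": the same for the moment, N m; "grip_width": opening from 0.0 (shut) to 1.0 (fully open); "grip_force": force on a finger pad.
Only numpy, scipy, OpenCV 4.12 (cv2) and the standard library are available. Lean on these libraries where they do the work, as an engineer would, in place of code of your own. Each camera call takes 0.05 s, during which the arm holds its last target. There are 200 camera calls.

## Working session

There is one attempt and no reset: what is moved stays moved. The work goes in short steps, each a Python script; the robot and the scene stay as the last script left them, time stands still between calls to the robot, and variables do not carry over. Pictures are saved under pics/ and viewed, at most 10 in all, crops included, and the job is handed in when it is done.

```bash
mkdir -p pics; python3 - <<'E'
from plant import *
import cv2
for n in("top","side"):
    cv2.imwrite(f"pics/{n}0.png",capture(n)); c=camera_info(n); print(n,c)
print(sense(),hold_point_z)
E
```

```text
top {'camera_matrix': array([[434.60831214,   0.        , 285.31326511],
       [  0.        , 434.60831214, 218.52255644],
       [  0.        ,   0.        ,   1.        ]]), 'k1': -0.13001183258084295, 'position': array([0.51533025, 0.00737873, 1.12081242]), 'orientation': array([ 0.70998693, -0.70382437,  0.01281877, -0.01963406])}
side {'camera_matrix': array([[514.93883998,   0.        , 275.80142575],
       [  0.        , 514.93883998, 216.60605168],
       [  0.        ,   0.        ,   1.        ]]), 'k1': -0.04024797930036998, 'position': array([0.30383304, 0.68063984, 0.74488829]), 'orientation': array([-0.18248123,  0.89606443, -0.39652595,  0.08084744])}
{'clock': 0.1, 'joint_positions': array([1.08118448e+00, 4.86527274e-02, 9.77410029e-02, 1.62201131e+00,
       2.67957530e-06, 1.44301065e+00]), 'joint_vel': array([-0.00046779, -0.00124468,  0.00275115,  0.00129466, -0.00012903,
       -0.00224007]), 'effort': array([ 3.01469860e-03, -3.39851439e+01,  3.20935571e+01,  1.57481484e-02,
       -8.51746381e-05,  2.07902154e-06]), 'tcp_pos': array([0.18557913, 0.49050704, 0.23023992]), 'orientation': array([ 1.79927729e-01,  9.83679257e-01, -1.01268293e-03, -3.24344105e-04]), 'wrist_force': array([ 0.14891517, -0.09196606, -0.1297268 ]), 'wrist_torque': array([ 0.01035132,  0.04179371, -0.01332204]), 'grip_force': 0.0, 'grip_width': 1.0018360629934602} 0.0187
```

View pics/top0.png

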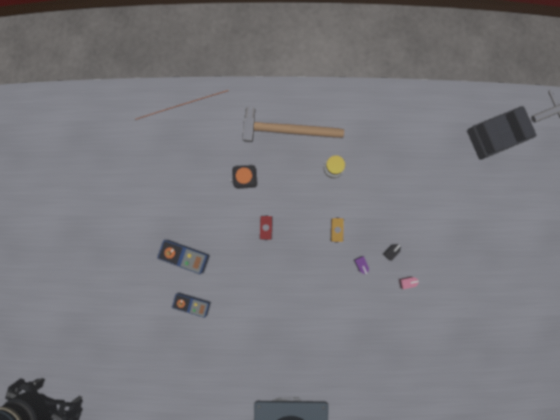

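View pics/side0.png

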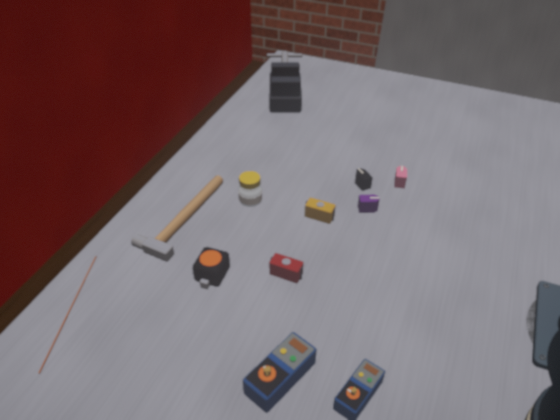

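The top view shows the large box at (184,257), the red magnet at (266,228), the yellow magnet at (338,230) and the black knob at (393,251). In the side view the box is at (280,370) and the knob at (363,179). I'll enlarge these.

```bash
cat > h.py <<'E'
from plant import *
import numpy as np, cv2
from scipy.spatial.transform import Rotation as R
def ray(cam,uv):
    c=camera_info(cam); k=c["camera_matrix"]
    d=cv2.undistortPoints(np.array([[uv]],float),k,np.array([c["k1"],0,0,0,0.]))[0,0]
    return c["position"],R.from_quat(c["orientation"]).apply([d[0],d[1],1])
def pw(cam,uv,z):
    p,d=ray(cam,uv); return p+d*(z-p[2])/d[2]
def wp(cam,X):
    c=camera_info(cam); r=R.from_quat(c["orientation"]).inv()
    return cv2.projectPoints(np.atleast_2d(np.array(X,float)),r.as_rotvec(),-r.apply(c["position"]),c["camera_matrix"],np.array([c["k1"],0,0,0,0.]))[0][:,0]
def crop(im,x,y,w,h,s): return cv2.resize(im[y:y+h,x:x+w],None,fx=s,fy=s,interpolation=cv2.INTER_CUBIC)
def down(yaw):  # tool z down, tool y (closing line) along world direction yaw
    y=np.array([np.cos(yaw),np.sin(yaw),0]); z=np.array([0,0,-1.]); x=np.cross(y,z)
    return R.from_matrix(np.c_[x,y,z]).as_quat()
E
python3 - <<'E'
from h import *
t=cv2.imread("pics/top0.png"); s=cv2.imread("pics/side0.png")
a=crop(t,150,232,66,46,6); b=crop(t,375,230,66,46,6); c=crop(t,250,208,100,40,4); d=crop(s,240,325,80,85,3.5)
o=np.zeros((600,800,3),np.uint8)
o[:276,:396]=a;o[:276,400:796]=b;o[280:440,:400]=c;o[280:280+d.shape[0],410:410+d.shape[1]]=d
e=crop(s,345,155,50,40,4);o[440:600,:200]=e
cv2.imwrite("pics/c0.png",np.clip(o*1.6,0,255))
E
```

```text
[ WARN:0@0.039] global loadsave.cpp:1063 imwrite_ Unsupported depth image for selected encoder is fallbacked to CV_8U.
```

View pics/c0.png

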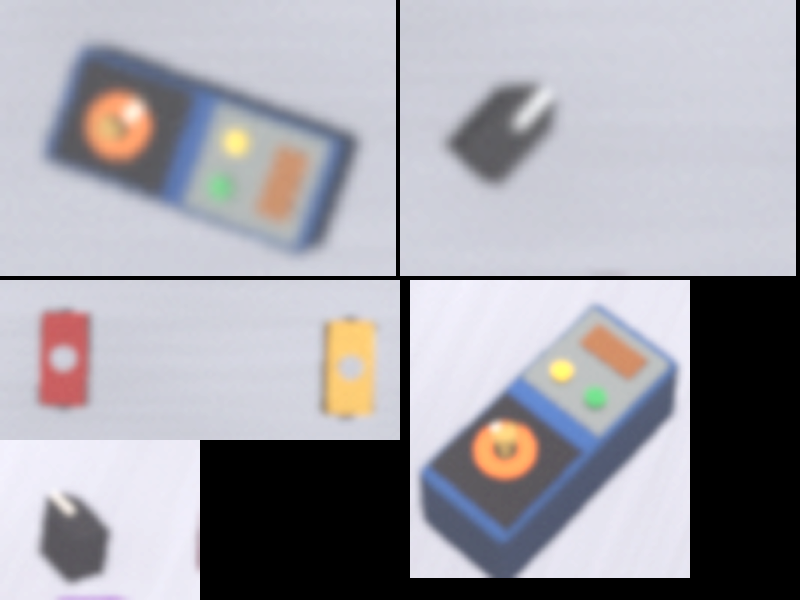

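The crops show the box's shaft end on the left, with the collar at about (169.5,252.5) and its mark up and to the right. The knob's pointer aims up and to the right (about -45° yaw), and the red and yellow magnet tops are at about (265.6,227.4) and (337.3,229.6). Next I'll fit silhouettes in both views.

```bash
cat > fit.py <<'E'
from h import *
from scipy.optimize import minimize
S=6
def mask(im,roi):
    x,y,w,h=roi; c=crop(im,x,y,w,h,S).astype(float)
    bg=np.median(np.r_[c[:S],c[-S:]].reshape(-1,3),0); d=np.abs(c-bg).sum(2)
    m=(d>0.5*np.percentile(d,97 if w*h<900 else 90)).astype(np.uint8)
    cs=cv2.findContours(m,0,2)[0]; cs=[q for q in cs if cv2.contourArea(q)>S*S*8]
    q=max(cs,key=cv2.contourArea); o=np.zeros_like(m); cv2.fillConvexPoly(o,cv2.convexHull(q),1); return o
def hull(cam,P,roi):
    u=(wp(cam,P)-np.array(roi[:2])+.5)*S-.5
    o=np.zeros((roi[3]*S,roi[2]*S),np.uint8)
    cv2.fillConvexPoly(o,cv2.convexHull(np.round(u*16).astype(np.int32)),1,shift=4); return o
def fit(ims,rois,base,h,init):
    base=np.array(base,float); P0=np.r_[np.c_[base,0*base[:,0]],np.c_[base,0*base[:,0]+h]]
    M={c:mask(ims[c],rois[c]) for c in rois}
    def cost(p):
        P=R.from_euler('z',p[2]).apply(P0)+[p[0],p[1],0]; t=0
        for c in M:
            o=hull(c,P,rois[c]); t+=(o^M[c]).sum()/M[c].sum()
        return t
    best=None
    for dy in(-.15,0,.15):
        i=np.array(init)+[0,0,dy]
        r=minimize(cost,i,method='Nelder-Mead',options=dict(initial_simplex=[i,i+[.008,0,0],i+[0,.008,0],i+[0,0,.15]],xatol=1e-5,fatol=1e-5))
        if best is None or r.fun<best.fun: best=r
    return best.x,best.fun
def rect(a,b): return [(-a,-b),(a,-b),(a,b),(-a,b)]
KN=[(-.02,-.012),(-.02,.012),(.008,.012),(.022,.003),(.022,-.003),(.008,-.012)]
E
python3 - <<'E'
from fit import *
T=cv2.imread("pics/top0.png");Sd=cv2.imread("pics/side0.png");I=dict(top=T,side=Sd)
rois=dict(box=((150,230,68,50),(235,325,90,90)),red=((252,208,30,40),(262,248,48,38)),yel=((323,210,30,40),(298,192,44,34)),knob=((378,236,30,30),(350,164,26,28)))
g=lambda u,v,z:pw("top",(u,v),z)[:2]
ini=dict(box=(*g(184,257,.03),1.3),red=(*g(266,228,.02),0),yel=(*g(338,230,.02),0),knob=(*g(393,251,.016),-.78))
mod=dict(box=(rect(.026,.06),.045),red=(rect(.03,.015),.035),yel=(rect(.03,.015),.035),knob=(KN,.032))
ini['box']=(*g(184,257,.03),-.3)
for n in mod:
    for cs in(("top","side"),("top",),("side",)):
        r={c:rois[n][0 if c=="top" else 1] for c in cs}
        print(n,cs,*fit(I,r,*mod[n],ini[n]))
print("collar",g(150+118.5/6-.5,232+125.5/6-.5,.053),"mark",g(150+132/6-.5,232+108/6-.5,.053))
print("collar side",pw("side",(240+95.5/3.5-.5,325+170/3.5-.5),.053),pw("side",(240+85/3.5-.5,325+146/3.5-.5),.053))
E
```

```text
box ('top', 'side') [ 0.46793936  0.27645372 -0.31822369] 0.29551919001269145
box ('top',) [ 0.46794028  0.27694027 -0.32685453] 0.025082309180929404
box ('side',) [ 0.46742499  0.2767889  -0.28905421] 0.2648356577341525
red ('top', 'side') [ 0.54260396  0.06756818 -0.0122481 ] 0.202371592486068
red ('top',) [ 0.54263772  0.06784248 -0.02858936] 0.05142095914742451
red ('side',) [0.5426951  0.06939872 0.12466906] 0.14411110677642103Traceback (most recent call last):
  File "<stdin>", line 11, in <module>
  File "fit.py", line 25, in fit
    r=minimize(cost,i,method='Nelder-Mead',options=dict(initial_simplex=[i,i+[.008,0,0],i+[0,.008,0],i+[0,0,.15]],xatol=1e-5,fatol=1e-5))
    res = _minimize_neldermead(fun, x0, args, callback, bounds=bounds,
                               **options)
    fsim[j] = func(sim[j])
              ~~~~^^^^^^^^
    fx = function(np.copy(x), *(wrapper_args + args))
  File "fit.py", line 20, in cost
    o=hull(c,P,rois[c]); t+=(o^M[c]).sum()/M[c].sum()
  File "fit.py", line 11, in hull
    u=(wp(cam,P)-np.array(roi[:2])+.5)*S-.5
       ~~^^^^^^^
  File "h.py", line 11, in wp
    c=camera_info(cam); r=R.from_quat(c["orientation"]).inv()
ValueError: time passes only in moves, steps and waits
```

```bash
python3 - <<'E'
s=open("h.py").read()
s=s.replace("from plant import *\n","from plant import *\nimport functools\ncamera_info=functools.cache(camera_info)\n")
open("h.py","w").write(s)
f=open("fit.py").read()
import re
f=re.sub(r"m=\(d>.*?\)\.astype","m=(d>THR).astype",f).replace("S=6\n","S=6\nTHR=90\n")
open("fit.py","w").write(f)
E
cat > run1.py <<'E'
from fit import *
T=cv2.imread("pics/top0.png");Sd=cv2.imread("pics/side0.png");I=dict(top=T,side=Sd)
rois=dict(box=((150,230,68,50),(235,325,90,90)),red=((252,208,30,40),(262,248,48,38)),yel=((323,210,30,40),(298,192,44,34)),knob=((378,236,30,30),(350,164,26,28)))
g=lambda u,v,z:pw("top",(u,v),z)[:2]
ini=dict(red=(*g(266,228,.02),0),yel=(*g(338,230,.02),0),knob=(*g(393,251,.016),-.78))
ini['box']=(*g(184,257,.03),-.3)
mod=dict(box=(rect(.026,.06),.045),red=(rect(.03,.015),.035),yel=(rect(.03,.015),.035),knob=(KN,.032))
for n in mod:
    for cs in(("top","side"),("top",),("side",)):
        r={c:rois[n][0 if c=="top" else 1] for c in cs}
        x,f=fit(I,r,*mod[n],ini[n]);print(n,cs,x.round(4),round(f,3))
print("collar",g(150+118.5/6-.5,232+125.5/6-.5,.053),"mark",g(150+132/6-.5,232+108/6-.5,.053))
print("collar side",pw("side",(240+95.5/3.5-.5,325+170/3.5-.5),.053),pw("side",(240+85/3.5-.5,325+146/3.5-.5),.053))
E
python3 run1.py
```

```text
box ('top', 'side') [ 0.4682  0.277  -0.3175] 0.108
box ('top',) [ 0.468   0.2765 -0.3194] 0.035
box ('side',) [ 0.4678  0.2782 -0.2997] 0.07
red ('top', 'side') [ 0.5428  0.0677 -0.0238] 0.146
red ('top',) [ 0.5425  0.0677 -0.007 ] 0.057
red ('side',) [0.5432 0.0688 0.0241] 0.087
yel ('top', 'side') [ 0.5378 -0.1088  0.0049] 0.53
yel ('top',) [ 0.5384 -0.108   0.0063] 0.382
yel ('side',) [ 0.5383 -0.1092  0.0975] 0.135
knob ('top', 'side') [ 0.4856 -0.2536 -0.6871] 0.17
knob ('top',) [ 0.485  -0.2537 -0.7327] 0.081
knob ('side',) [ 0.486  -0.2526 -0.6265] 0.061
collar [0.47765511 0.30527228] mark [0.48497041 0.29968114]
collar side [0.47760835 0.30667783 0.053     ] [0.48650054 0.29777465 0.053     ]
```

```bash
python3 - <<'E'
from h import *
b=np.array([.468,.277]); q=down(-.3175+np.pi); g=np.array([.5405,-.0204]); qg=down(-.026+np.pi)
move_to([*b,.12],q); move_linear([*b,.0155],vel=.1)
s=sense();print(s["wrist_force"],s["clock"])
close_gripper(); s=sense();print(s["grip_width"],s["grip_force"],s["tcp_pos"])
move_linear([*b,.095],vel=.12); print(sense()["wrist_force"])
move_to([*g,.095],qg); 
cv2.imwrite("pics/top1.png",capture("top"))
move_linear([*g,.03],vel=.1); move_linear([*g,.0165],vel=.03)
s=sense();print(s["wrist_force"],s["clock"],s["grip_width"])
let_go(); move_linear([*g,.15],vel=.15)
cv2.imwrite("pics/top2.png",capture("top"));cv2.imwrite("pics/side2.png",capture("side"));print(sense()["clock"])
o=np.zeros((600,800,3),np.uint8)
T=cv2.imread("pics/top2.png");S=cv2.imread("pics/side2.png")
o[:400,:800]=crop(S,240,170,160,100,5)[:400,:800]; o[400:600,:360]=crop(T,250,205,120,66,3)[:200,:360]
o[400:,400:]=crop(cv2.imread("pics/top1.png"),240,205,133,66,3)[:200,:400]
cv2.imwrite("pics/c2.png",o)
E
```

```text
[-0.0158645  -0.39358768  0.6462253 ] 3.2583
0.5980005853320567 66.7922580242157 [0.46878817 0.27732951 0.01645605]
[-0.85899064 -0.01088167 -5.5007252 ]
[ 0.38172841 -0.50727858 -4.61161811] 7.1 0.5975128119670244
8.6833Traceback (most recent call last):
  File "<stdin>", line 15, in <module>
ValueError: could not broadcast input array from shape (198,360,3) into shape (200,360,3)
```

```bash
python3 - <<'E'
from h import *
k=np.array([.4855,-.2535]); move_to([*k,.14],down(-.70+np.pi/2))
T=capture("top");S=capture("side");cv2.imwrite("pics/top3.png",T);cv2.imwrite("pics/side3.png",S);print(sense()["clock"])
o=np.zeros((600,800,3),np.uint8)
a=crop(S,250,185,100,100,6); o[:600,:400]=a[:600,100:500]; b=crop(T,262,205,80,50,5); o[:250,400:]=b
c=crop(T,283,210,40,40,8);o[250:570,440:760]=c
cv2.imwrite("pics/c3.png",np.clip(o*1.5,0,255).astype(np.uint8))
E
```

```text
10.3667
```

View pics/c3.png

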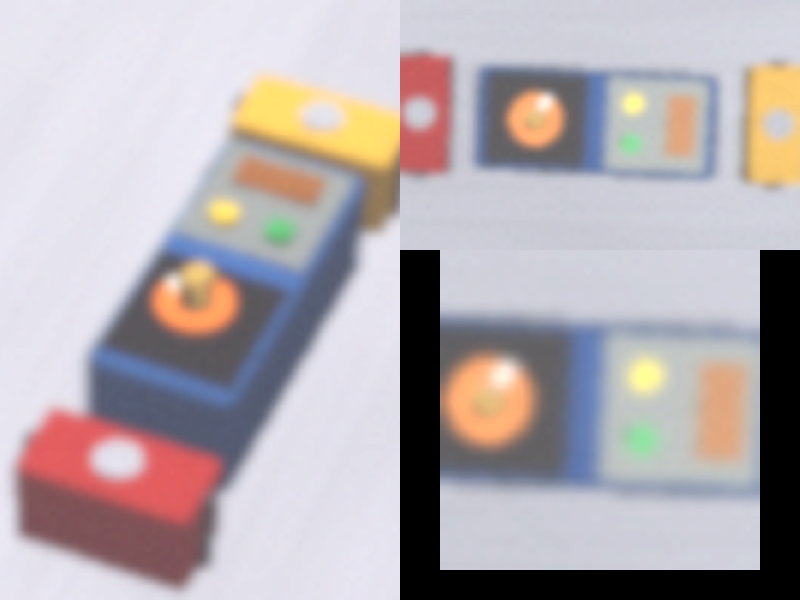

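The side and top views show the box standing squarely between the magnets, shaft end to red, with gaps of 26 and 27 crop px. I'll measure the shaft centre and mark direction, then recheck the knob.

```bash
cat > run2.py <<'E'
from fit import *
I={c:cv2.imread(f"pics/{c}3.png") for c in("top","side")}
I0={c:cv2.imread(f"pics/{c}0.png") for c in("top","side")}
x,f=fit(I,dict(top=(273,212,60,38)),rect(.026,.06),.045,(.5405,-.02,-.026));print("box",x,f,"shaft",x[:2]+.03*np.array([-np.sin(x[2]),np.cos(x[2])]))
# rectified metric view of the collar plane, 0.1 mm per px
for nm,Im,c0,byaw,zz in(("0",I0,(.4776,.306),-.3175,.053),("3",I,(.5413,.0096),x[2],.053)):
  for cam in Im:
    n=400; jj,ii=np.meshgrid(np.arange(n),np.arange(n))
    X=np.stack([c0[0]+(n/2-ii)*1e-4,c0[1]+(n/2-jj)*1e-4,0*ii+zz],-1).reshape(-1,3)
    m=wp(cam,X).astype(np.float32).reshape(n,n,2)
    w=cv2.remap(Im[cam],m,None,cv2.INTER_CUBIC).astype(float)
    org=((w[...,2]-w[...,0])>35)
    hs=w.min(2); rr=np.hypot(ii-n/2,jj-n/2)
    cs=max(cv2.findContours(org.astype(np.uint8),0,2)[0],key=cv2.contourArea)
    (cx,cy),r=cv2.minEnclosingCircle(cs)
    cw=np.where(np.hypot(ii-cy,jj-cx)<130,w[...,0],0)   # blue channel: white bright, orange dark
    wt=np.clip(cw-0.6*cw.max(),0,None); my,mx=(wt*ii).sum()/wt.sum(),(wt*jj).sum()/wt.sum()
    ctr=np.array([c0[0]+(n/2-cy)*1e-4,c0[1]+(n/2-cx)*1e-4]); mk=np.array([c0[0]+(n/2-my)*1e-4,c0[1]+(n/2-mx)*1e-4])
    d=mk-ctr; print(nm,cam,"ctr",ctr.round(4),"r",r/10,"mark d",(d*1e3).round(2),"yaw",np.arctan2(d[1],d[0]).round(3),"rel box",(np.arctan2(d[1],d[0])-byaw).round(3))
    cv2.imwrite(f"pics/rect_{nm}{cam}.png",w)
o=np.hstack([np.vstack([cv2.imread(f"pics/rect_{n}{c}.png") for n in "03"]) for c in("top","side")])
cv2.imwrite("pics/rect.png",np.clip(cv2.resize(o,(600,600))*1.5,0,255).astype(np.uint8))
E
python3 run2.py
```

```text
box [ 0.5413045   0.03284104 -0.04170487] 0.1723593287265548 shaft [0.54255528 0.06281495]
0 top ctr [0.4775 0.3053] r 14.813372802734374 mark d [ 5.63 -5.89] yaw -0.808 rel box -0.49
0 side ctr [0.4776 0.3066] r 14.979960632324218 mark d [ 7.07 -7.77] yaw -0.833 rel box -0.515
3 top ctr [0.5404 0.0097] r 14.76129608154297 mark d [ 7.4 -4.2] yaw -0.516 rel box -0.475
3 side ctr [0.5408 0.0096] r 16.862509155273436 mark d [ 8.82 -4.55] yaw -0.476 rel box -0.434[ WARN:0@0.246] global loadsave.cpp:1063 imwrite_ Unsupported depth image for selected encoder is fallbacked to CV_8U.
```

View pics/rect.png

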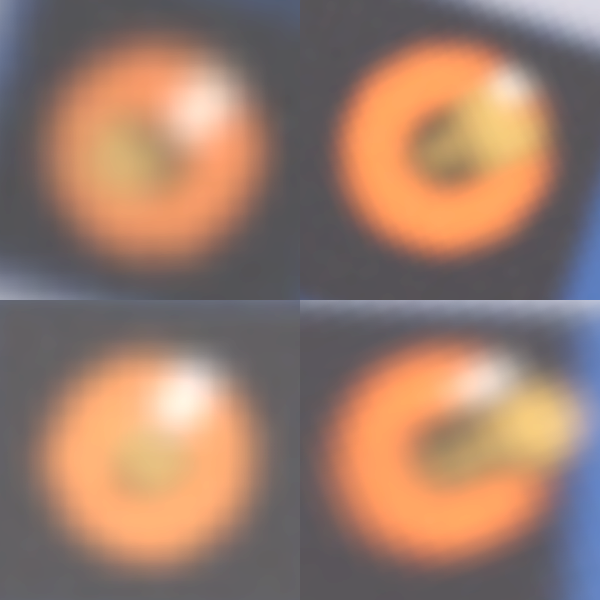

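The collar centre is at about (.5408,.0098), with the mark at world yaw of about -0.51. Next is grasping the knob.

```bash
python3 - <<'E'
from h import *
k=np.array([.4855,-.2533]); q=down(-.69+np.pi/2)
move_to([*k,.1],q); move_linear([*k,.005],vel=.08)
print(sense()["wrist_force"]); close_gripper(); s=sense();print(s["grip_width"],s["grip_force"],s["tcp_pos"])
move_linear([*k,.12],vel=.12)
sh=np.array([.5408,.0098]); qs=down(-.51+np.pi/2)
move_to([*sh,.10],qs); s=sense();print(s["clock"],s["tcp_pos"],s["wrist_force"],s["wrist_torque"])
T=capture("top");S=capture("side");cv2.imwrite("pics/top4.png",T);cv2.imwrite("pics/side4.png",S)
o=np.hstack([crop(S,245,150,80,100,6)[:600,:400],np.vstack([crop(T,255,185,80,60,5),crop(T,275,205,40,30,10)])]) 
cv2.imwrite("pics/c4.png",np.clip(o[:600,:800]*1.6,0,255).astype(np.uint8))
E
```

```text
[-0.00928198  0.80259049 -0.05813466]
0.26769173888318026 58.900368417762365 [ 0.4857567  -0.25347732  0.00527505]
14.7417 [0.54076622 0.00889586 0.0998251 ] [ 0.67360865  0.53376057 -0.90817448] [-0.0232001   0.01544578 -0.03010771]
```

View pics/c4.png

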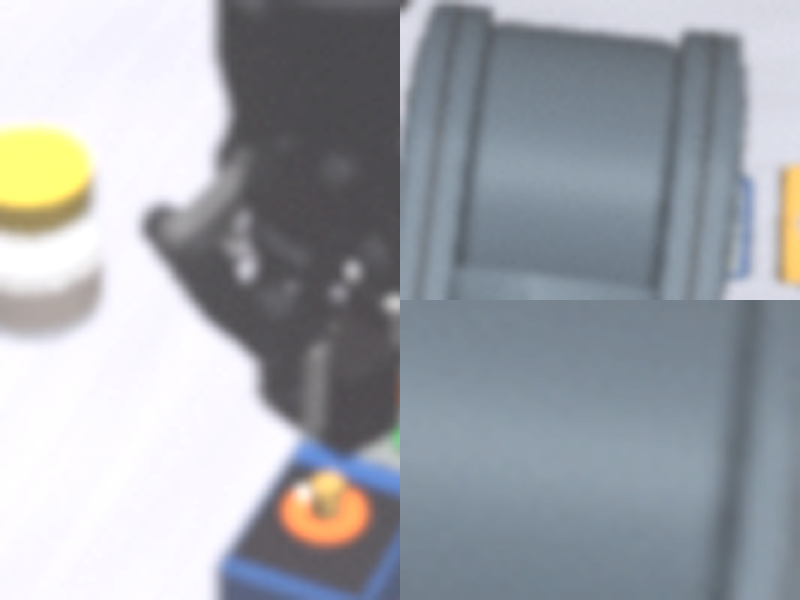

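The side view shows the knob held above the shaft, with the gripper hiding it in the top view. I'll lower with force watching, searching if it jams.

```bash
cat > ins.py <<'E'
from h import *
sh=np.array([.5408,.0098]); yaw=-.51
def go(xy,z,v=.03): move_linear([*xy,z],down(yaw+np.pi/2),vel=v)
go(sh,.075,.08); dwell(.3); s=sense(); f0=s["wrist_force"]; print(s["tcp_pos"],f0)
ax=np.array([np.cos(yaw),np.sin(yaw)]); ay=np.array([-ax[1],ax[0]])
done=False
for a,b in[(0,0),(1.2,0),(-1.2,0),(2.2,0),(-2.2,0),(0,1.2),(0,-1.2),(1.5,1.2),(-1.5,-1.2),(1.5,-1.2),(-1.5,1.2)]:
    p=sh+1e-3*(a*ax+b*ay); go(p,.0745)
    for z in(.0715,.070,.069,.068,.066,.064):
        go(p,z); s=sense(); f=s["wrist_force"]-f0
        if f[2]>10: break
    else: done=True
    fl=f[:2]; print((a,b),z,"tcp",s["tcp_pos"].round(4),"f",f.round(1),"along",(fl@ax).round(1),(fl@ay).round(1),s["wrist_torque"].round(2),s["clock"],flush=True)
    if done or s["clock"]>38: break
print(done)
E
python3 ins.py
```

```text
[0.5412196  0.00981067 0.0755557 ] [ 0.23191614 -0.29510966 -0.33010047]
(0, 0) 0.064 tcp [0.5406 0.0098 0.0637] f [-0.7  0.3 -0.2] along -0.8 -0.1 [0.01 0.01 0.01] 17.35
True
```

```bash
python3 - <<'E'
from h import *
sh=np.array([.5408,.0098]); yaw=-.51; f0=np.array([.23,-.3,-.33])
for z in(.061,.059,.058,.057,.056,.055,.054,.0535,.053,.0525,.052,.0515,.051):
    move_linear([*sh,z],down(yaw+np.pi/2),vel=.02); dwell(.25); s=sense(); f=s["wrist_force"]-f0
    print(z,s["tcp_pos"].round(4),f.round(1),s["wrist_torque"].round(2),s["grip_width"].round(3),s["clock"],flush=True)
    if f[2]>13: break
S=capture("side");cv2.imwrite("pics/side5.png",S)
cv2.imwrite("pics/c5.png",np.clip(crop(S,245,170,100,100,6)*1.6,0,255).astype(np.uint8))
E
```

```text
Traceback (most recent call last):
AttributeError: 'float' object has no attribute 'round'
```

```bash
python3 - <<'E'
from h import *
sh=np.array([.5408,.0098]); yaw=-.51; f0=np.array([.23,-.3,-.33])
for z in(.059,.058,.057,.056,.055,.054,.0535,.053,.0525,.052,.0515,.051):
    move_linear([*sh,z],down(yaw+np.pi/2),vel=.02); dwell(.25); s=sense(); f=s["wrist_force"]-f0
    print(z,s["tcp_pos"].round(4),f.round(1),s["wrist_torque"].round(2),round(s["grip_width"],3),s["clock"],flush=True)
    if f[2]>13: break
S=capture("side");cv2.imwrite("pics/side5.png",S)
cv2.imwrite("pics/c5.png",np.clip(crop(S,245,170,100,100,6)*1.6,0,255).astype(np.uint8))
E
```

```text
0.059 [0.5408 0.0098 0.059 ] [ 0.2  0.2 -0.4] [ 0.02 -0.03  0.02] 0.269 18.4
0.058 [0.5411 0.0098 0.0583] [ 0.  -0.1  2.3] [-0.04 -0.05  0.06] 0.272 18.9
0.057 [0.5411 0.0098 0.0573] [-1.1  0.4  2.7] [ 0.02 -0.01 -0.08] 0.267 19.4
0.056 [0.5411 0.0098 0.0562] [0.9 1.1 4.2] [-0.02  0.01  0.05] 0.267 19.9
0.055 [0.5411 0.0098 0.0554] [-0.4  0.7  5.8] [ 0.01  0.1  -0.03] 0.269 20.4
0.054 [0.5411 0.0098 0.0546] [-1.2  0.6  6.2] [0.02 0.13 0.  ] 0.269 20.9
0.0535 [0.5411 0.0098 0.0542] [-0.3  0.8  7.2] [-0.01  0.22 -0.02] 0.267 21.4
0.053 [0.5411 0.0098 0.0538] [-0.9  0.   7.9] [-0.02  0.23 -0.04] 0.267 21.9
0.0525 [0.5411 0.0098 0.0535] [-1.6  0.5  7.6] [ 0.02  0.28 -0.01] 0.274 22.4
0.052 [0.5411 0.0098 0.0532] [-1.5  0.4  9.3] [0.09 0.33 0.02] 0.271 22.9
0.0515 [0.5411 0.0097 0.0532] [-2.5  0.1 10.3] [ 0.03  0.55 -0.  ] 0.268 23.4
0.051 [0.5411 0.0098 0.0531] [-3.8  0.5 12.6] [ 0.03  0.7  -0.02] 0.27 23.9
```

View pics/c5.png

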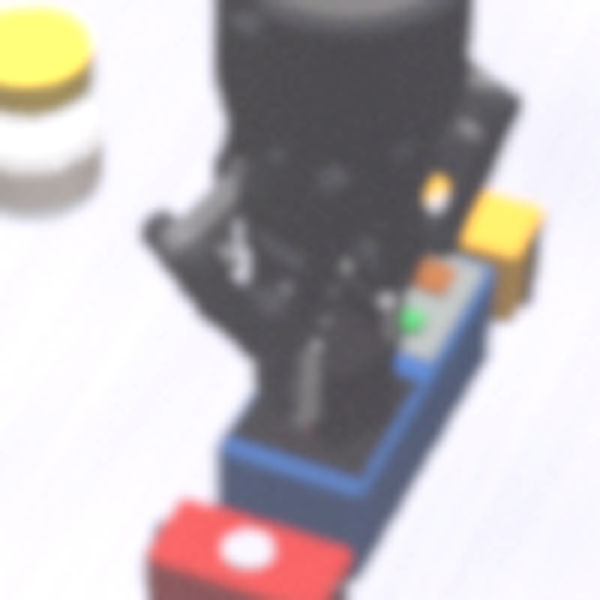

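The force rose from about 3 N at first contact to 9 N, then hit a hard stop 5 mm lower. The side view shows the knob fully down on the shaft and the box still in place.

```bash
python3 -c "
from plant import *
print(hand_in())"
```

```text
the job is handed in; nothing more can be done
None
```

I handed the job in with the blue box standing midway between the magnets, shaft end to red, and the knob on the shaft, still gripped and held pressed in to the 5 mm stop at about 12 N; no verdict came back from the judge.

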